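# Brace the angle stand and hold a blade blank flush on its sloped bed

### The job

Swing the angle stand's brace leg out by its red knob until it snaps home against its end stop. Then pick up the blade blank by its orange grip, tilt it to the slope of the stand's bed and hold it there flush, centred and square on the bed, pressed lightly (about 10 N in all) so that it bears on both the lower and the upper dark strip. Finish while still gripping and pressing it; do not shift the slope of the bed, press hard, or disturb the other things on the table.

Things in the scene. Friction and masses are not known exactly. Their poses are not given: they have to be found in the camera images.
- stand: green angle stand, fixed to the table, base 170 x 130 x 14 mm; origin under the centre of its base, x towards the high side of the bed, y to the side where the brace leg is hinged, z up. Cheeks beside the bed (y = +-58 mm) rise to at most 63 mm above the table; the bed's high edge lies up to 102 mm above it; apart from the brace knob nothing else stands higher than the bed. A small spring link lies over the brace hinge, up to 35 mm high
- face (a point): centre of the stand's sloped working face, in the plane of the tops of the two strips. x runs straight up the slope, y level across it, z is the face's outward normal. The aluminium bed is 120 mm (x) by 90 mm (y); it rises away from the stand's low edge, which is the one towards the robot, at 11 to 29 degrees; it is clamped and does not give under 25 N. The bed's metal lies 5 mm below the face
- strip_lower: dark abrasive strip across the lower part of the bed, 16 mm (up the slope) x 86 mm x 5 mm high, on a springy backing that gives about 1 mm per 5 N, at most 2 mm, its centre 30 mm down the slope from the face centre; origin at the centre of its underside
- strip_upper: dark abrasive strip across the upper part of the bed, same size, centre 30 mm up the slope from the face centre; origin at the centre of its underside
- brace (a joint): angle of the steel brace leg about its upright hinge, rad: 0 folded (leg along the stand's x, beside the bed), growing counter-clockwise seen from above; end stop at 1.40 (leg out to the stand's +y side). An over-centre spring pulls it back to folded from below about 0.75 (about 3 N at the knob) and on to the end stop from beyond about 1.05 (under 2 N). Starts folded. Seated means over 1.33
- brace_knob (a point): centre of the top of the upright red cylindrical knob at the free end of the brace leg, 82 mm above the table; the knob is 22 mm across and its red part reaches 42 mm down from the top; the leg below it is 16 mm wide, top 27 mm above the table
- brace_hinge (a point): the brace leg's upright hinge axis, 110 mm from the knob's axis, on the stand's +y side
- blade: loose blade blank: flat steel plate 90 (x) x 50 (y) x 6 mm with a black foot (66 x 22 mm, up to z = 12 mm) and on it an upright orange grip rib 60 (x) x 14 (y) mm, from z = 12 to z = 54 mm; about 0.2 to 0.4 kg; lies flat on the table at the start. Origin at the centre of the plate's underside, z up through the grip. It may be turned end for end: both ways are alike
- knife0: finished table knife lying flat, 190 x 20 x 12 mm, steel; bystander, one of three; origin at the underside near its middle
- knife1: finished table knife lying flat, 190 x 20 x 12 mm, steel; bystander, one of three; origin at the underside near its middle
- knife2: finished table knife lying flat, 190 x 20 x 12 mm, steel; bystander, one of three; origin at the underside near its middle
- paste_jar: jar of polishing paste, 64 mm across, 55 mm high, black lid; bystander; origin under its centre
- oil_bottle: small oil bottle with yellow label and red cap, 46 mm across, 110 mm high; bystander; origin under its centre
- gauge: brass L-shaped gauge block 50 x 30 x 40 mm; bystander; origin under its base's centre
- dressing_stick: reddish-brown abrasive dressing stick 120 x 24 x 24 mm; bystander; origin under its centre
Mind the look-alikes: they are no part of the job. What is shaped like the blade but purple is not meant.

How it is judged (in metres and radians):
On the way, in this order (a step that is already met when the one before it is completed fails the run):
1. the brace leg is seated at its end stop, before the blade is moved (value of joint brace above 1.33 rad and distance of blade from where it was at the start of the episode below 0.03 m), for 0.2 s.
2. the blade is held off the table in the gripper (height (world z) of blade above 0.03 m and contact force between blade and the fingers above 3 N and contact force between blade and stand below 0.1 N), for 0.2 s.
3. the blade is held flush on both strips (contact force between blade and strip_upper above 1.5 N and contact force between blade and strip_lower above 1.5 N and angle between the z axis of blade and the z axis of face, either way round below 0.06 rad and angle between the x axis of blade and the x axis of face, either way round below 0.15 rad and x of blade in the frame of face between -0.013 and 0.013 m and y of blade in the frame of face between -0.013 and 0.013 m and contact force between blade and the fingers above 3 N), for 0.3 s.
At the end, for the whole second after the job is handed in: brace over 1.33 rad; blade gripped (over 3 N), its underside within 0.06 rad of the face, its length within 0.15 rad of the slope's direction, its origin within 13 mm of the face centre both ways, bearing on each strip with over 1.5 N, still; the face centre within 6 mm of its first place (all of step 3 and value of joint brace above 1.33 rad and linear speed of blade below 0.02 m/s and distance of face from where it was at the start of the episode below 0.006 m); the arm keeps its last pose, push and grip.
It fails at once if the blade is pressed on a strip with more than 40 N (contact force between blade and strip_upper above 40 N or contact force between blade and strip_lower above 40 N).
It fails at once if the bed's slope is shifted (distance of face from where it was at the start of the episode above 0.01 m).
It fails at once if a bystander is moved more than 30 mm (distance of any of knife0, knife1, knife2, paste_jar, oil_bottle, gauge, dressing_stick from where it was at the start of the episode above 0.03 m).
It also fails if it takes over 58 s, if anything falls off the work surface, if the arm or the gripper's body presses on something with over 40 N, if the wrist force passes 120 N, or if a joint passes its speed limit or range.

### The arm

A 6-joint arm with a two-finger parallel gripper is mounted at the origin on the work surface. World frame = base frame: x ahead of the robot, y to its left, z up, the work surface at z = 0. Lengths are in m, angles in degrees, forces in N, time in s.
With the tool pointing down it reaches from about 0.3 to 0.75 m from the base axis. Payload 8.5 kg.
Tool frame: the origin (TCP) lies at the very end of the fingers, on their centre line; the grasp point (between the pads) lies 19 mm behind it (env.tcp_to_grasp is the distance from the TCP to the grasp point, in m); z points along the fingers, y is the line along which they close (so a half turn about z gives the same grasp; the last joint's range is limited). The gripper opens to 85 mm and grips with 20 to 120 N. Pads are 22 mm wide; open, the fingers measure 114 mm over their backs; the gripper's body (76 mm by 85 mm) begins 54 mm behind the grasp point. The pads swing forward as they close: fully open they stand 13 mm farther back than shut.
Start: joints at [53.268, 21.807, 74.336, -0, 83.858, -12.336], TCP at [0.227, 0.501, 0.196] pointing down, gripper open.
Joint ranges: [-178.18, 178.18], [-50.72, 133.34], [12.68, 142.11], [-81.47, 261.47], [9.98, 163.14], [-165.26, 165.26]. Speed limits (degrees/s): [136.94, 136.94, 180, 180, 180, 180].

### API

Orientations are given as a 3x3 rotation matrix whose columns are the frame's x, y, z axes.
In Python, from rig import status, get_image, env gives the robot as it stands.
- The arm moves only by the shell command python3 -m handwheel 'ROWS' [FORCE]. ROWS is text: rows parted by semicolons, each of 7 numbers parted by spaces: the shift along the world's x, y, z in cm, then the turn, a rotation vector about the world's x, y, z in degrees, then the opening, from 0 (shut) to 1 (fully open). In form: dx dy dz wx wy wz gripper; .... A call has 1 to 8 rows; each row is the pose to reach, as a shift and turn from the pose commanded when the call began; what a row does not reach only later rows make up. A row lasts 1/12 s, in which the tool goes at most 41.7 mm and 7.16 degrees, less where a joint would pass 70% of its speed; a pose out of reach is approached as far as the arm can. A call with a gripper value outside its range is refused whole. The fingers move at their own pace and stop on an object; FORCE is the grip in N (left out, the last holds). Time passes only in rows, so rows that repeat a pose let the fingers close. It gives the time, the measured TCP pose, the force, the opening and the grip force at its end, in the units of the state.
- status.observe(): the state, without advancing time (a new reading comes with each control period).
- get_image(name): name is "side" or "top"; returns a dict with "color" (384x512x3 uint8, red, green, blue), "vertical_fov" (degrees; the focal length in pixels is half the picture's height over the tangent of half this angle, whatever the lens; pixels are square), "cx", "cy" (the principal point, pixels), "xyz" and "orientation" of the camera in the world. Camera axes: x right, y down, z forward; pixel columns grow to the right and rows downward; lengths in m; the calibration is good to about 2 mm. A picture is of the moment at which its call begins. There is no depth.
- env.close_job(): hands the job in; it is judged then, once.
The state is a dict: "time_s": time; "q": joint angles; "qvel": joint speeds; "joint_efforts": joint torques, N m; "position": TCP position; "tool_rot": TCP orientation; "ft_force": force on the tool from outside, world axes, zero at the start; "wrist_torque": the same for the moment, N m; "grip_width": finger opening in m; "gripper_force": force on a finger pad.
Only numpy, scipy, OpenCV 4.12 (cv2) and the standard library are available. Lean on these libraries where they do the work, as an engineer would, in place of code of your own. Each camera call takes 0.05 s, during which the arm holds its last target. There are 200 camera calls.

## Working session

There is one attempt and no reset: what is moved stays moved. The work goes in short steps, Python scripts to look and compute and a shell command to move; the robot and the scene stay as the last step left them, time stands still between calls to the robot, and variables do not carry over. Pictures are saved under pics/ and viewed, at most 10 in all, crops included, and the job is handed in when it is done.

```bash
mkdir -p pics; python3 - <<'E'
from rig import status,get_image,env
import cv2,json
s=status.observe();print({k:s[k] for k in('time_s','position','tool_rot','ft_force','grip_width')},env.tcp_to_grasp)
for n in('side','top'):
    d=get_image(n);cv2.imwrite(f'pics/{n}0.png',d['color'][:,:,::-1]);print({k:d[k] for k in d if k!='color'})
E
```

```text
{'time_s': 0.0, 'position': array([0.22696496, 0.5006037 , 0.19567662]), 'tool_rot': array([[-9.10719497e-01,  4.13024494e-01, -8.74773665e-04],
       [ 4.13025324e-01,  9.10718686e-01, -1.24742954e-03],
       [ 2.81453768e-04, -1.49736208e-03, -9.99998839e-01]]), 'ft_force': array([-0.08950019,  1.11580008, -0.59217695]), 'grip_width': 0.0855894144583765} 0.0187
{'vertical_fov': 45.64495455954859, 'cx': 259.9987540770244, 'cy': 191.93978973935154, 'xyz': array([0.15756881, 0.97489679, 1.21422547]), 'orientation': array([[-0.94072675, -0.23125119,  0.24810494],
       [-0.33863521,  0.68129453, -0.64897146],
       [-0.01895712, -0.69452188, -0.71922179]])}
{'vertical_fov': 55.94674051439051, 'cx': 255.83561838496544, 'cy': 187.5364218280296, 'xyz': array([ 0.4197415 , -0.04264107,  1.15006179]), 'orientation': array([[-1.74252790e-02, -9.91761824e-01,  1.26904861e-01],
       [-9.99847947e-01,  1.73688629e-02, -1.55119572e-03],
       [-6.65776428e-04, -1.26912595e-01, -9.91913681e-01]])}
```

View pics/side0.png

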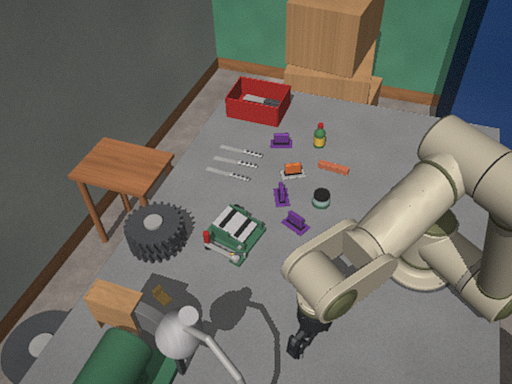

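View pics/top0.png

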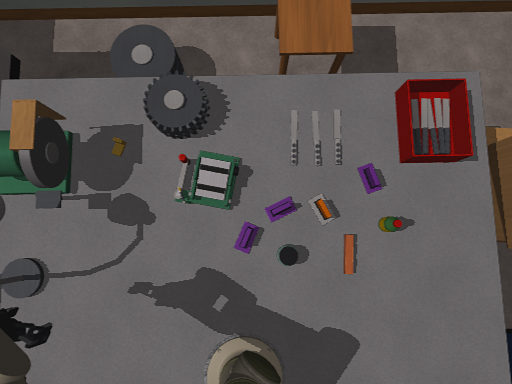

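The side view shows the orange-gripped blade at (292,169) and the red knob at (207,238). In the top view they are at (322,208) and (183,158), with the stand at about (214,180).

These could be mistaken for the blade or knob (top view pixels):
- **Purple decoys:** (281,209), (247,238) and (370,178).
- **Orange-brown dressing stick:** (349,253).
- **Red cap of the bottle:** (397,224).
- **Red box:** (434,120).

I choose the orange-gripped one at (322,208) and the red knob at (183,158), and check both in a close crop.

```bash
cat > h.py <<'E'
import numpy as np,cv2
from rig import status,get_image,env
class V:
    def __init__(s,n):
        d=get_image(n);s.c=d['color'];s.f=s.c.shape[0]/2/np.tan(np.radians(d['vertical_fov']/2))
        s.cx,s.cy,s.o,s.R=d['cx'],d['cy'],np.array(d['xyz']),np.array(d['orientation'])
        s.hsv=cv2.cvtColor(s.c,cv2.COLOR_RGB2HSV)
    def ray(s,p):
        r=s.R@np.array([(p[0]-s.cx)/s.f,(p[1]-s.cy)/s.f,1.]);return r/np.linalg.norm(r)
    def onz(s,p,z):
        r=s.ray(p);return s.o+r*(z-s.o[2])/r[2]
    def px(s,X):
        c=s.R.T@(np.array(X)-s.o);return np.array([s.f*c[0]/c[2]+s.cx,s.f*c[1]/c[2]+s.cy])
    def blobs(s,lo,hi,box,amin=8):
        m=cv2.inRange(s.hsv,np.array(lo),np.array(hi));k=np.zeros_like(m);x0,y0,x1,y1=box;k[y0:y1,x0:x1]=m[y0:y1,x0:x1]
        n,l,st,ce=cv2.connectedComponentsWithStats(k)
        return [(ce[i],st[i],np.argwhere(l==i)[:,::-1]) for i in range(1,n) if st[i][4]>=amin]
def tri(a,p,b,q):
    A,B=a.ray(p),b.ray(q);t=np.linalg.lstsq(np.c_[A,-B],b.o-a.o,rcond=None)[0]
    P,Q=a.o+A*t[0],b.o+B*t[1];return (P+Q)/2,np.linalg.norm(P-Q)
E
python3 - <<'E'
from h import *
t=V('top');s=V('side')
def cr(v,x,y,w,h,W,H): return cv2.resize(v.c[y:y+h,x:x+w,::-1],(W,H),interpolation=cv2.INTER_CUBIC)
a=np.hstack([cr(t,168,145,80,60,400,300),cr(t,296,188,60,45,400,300)])
b=np.hstack([cr(s,198,198,80,60,400,300),cr(s,265,150,60,45,400,300)])
cv2.imwrite('pics/crop.png',np.vstack([a,b]))
for n,v,kb,bb in(('top',t,(168,145,200,175),(300,190,345,225)),('side',s,(198,225,220,255),(275,155,310,185))):
    print(n,'knob');[print(c,st) for c,st,_ in v.blobs((0,150,60),(6,255,255),kb)]
    print('orange');[print(c,st,cv2.minAreaRect(p.astype(np.float32))) for c,st,p in v.blobs((5,150,80),(22,255,255),bb)]
E
```

```text
top knob
[181.87179487 156.87179487] [179 154   7   7  39]
orange
[323.35074627 208.38059701] [316 199  16  19 134] ((323.38232421875, 208.47059631347656), (19.722335815429688, 6.6884446144104), 59.036251068115234)
side knob
[205.98275862 236.29310345] [203 231   7  12  58]
orange
[292.49685535 168.02515723] [285 163  16  11 159] ((292.5, 168.0), (10.0, 15.0), 90.0)
```

View pics/crop.png

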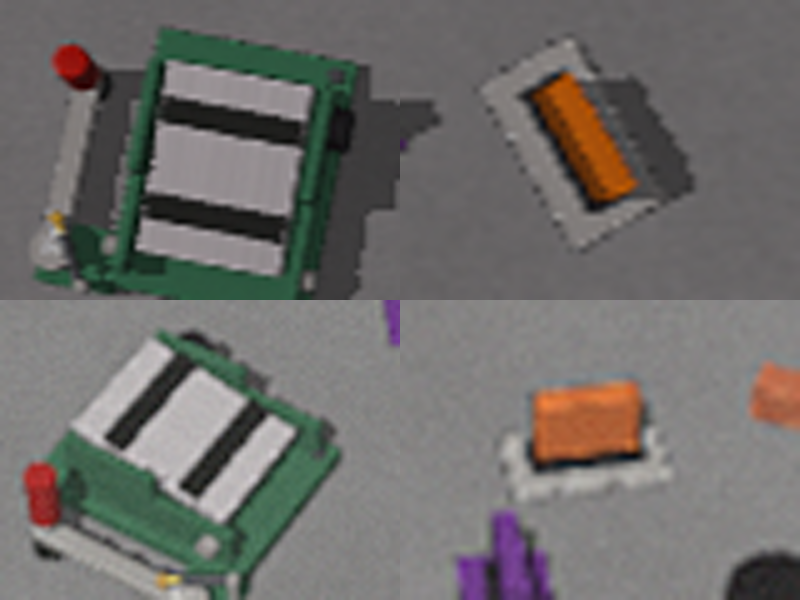

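The close crop confirms the choice. The blade has an orange rib on a black foot and a light plate. The red knob is on the brace leg, and the strips are clear in both views. From hand-read corner pixels I fit the poses by least squares.

```bash
cat > fit.py <<'E'
from h import *
from scipy.optimize import least_squares
from scipy.spatial.transform import Rotation as Ro
t=V('top');s=V('side')
def P(o,k,u): return (np.array(u,float)+.5)/k-.5+np.array(o)
T=lambda u:P((168,145),5,u); S=lambda u:P((198,198),5,(u[0],u[1]-300))
tb=lambda u:P((296,188),400/60,(u[0]-400,u[1])); sb=lambda u:P((265,150),400/60,(u[0]-400,u[1]-300))
bed=[(60,45,-5),(60,-45,-5),(-60,-45,-5),(-60,45,-5)]
st=lambda c:[(c+8,43,0),(c+8,-43,0),(c-8,-43,0),(c-8,43,0)]
M=np.array(bed+st(30)+st(-30))/1000.
pt=[(168,62),(313,87),(278,275),(137,248),(163,97),(303,125),(299,145),(160,121),(147,195),(284,226),(281,243),(143,214)]
ps=[(72,428),(158,337),(297,430),(222,523),(105,440),(178,357),(198,363),(123,450),(182,487),(247,398),(268,407),(203,495)]
def rot(y,p): return Ro.from_euler('ZY',[y,-p]).as_matrix()
def res(v):
    X=v[:3]+M@rot(v[3],v[4]).T
    return np.concatenate([np.r_[t.px(x)-T(a),s.px(x)-S(b)] for x,a,b in zip(X,pt,ps)])
k=least_squares(res,[.55,.08,.07,0,.3],loss='soft_l1');v=k.x
print('face',v[:3],'yaw,slope deg',np.degrees(v[3:]));print(np.round(k.fun.reshape(-1,4),1))
kn,e=tri(t,T((72,58)),s,S((40,469)));print('knob',kn,e,'on82',t.onz(T((72,58)),.082),s.onz(S((40,469)),.082))
hp=t.onz(T((45,245)),.03);print('hinge',hp,'from knob',kn-.11*np.array([np.cos(v[3]),np.sin(v[3]),0]))
# blade: plate corners in top (3), orange in side
pl=[(480,90,45,25,6),(572,40,45,-25,6),(582,250,-45,25,6)]
pl=[(tb(p[:2]),np.array(p[2:])/1000) for p in pl]
c=[t.onz(p,.006)[:2] for p,_ in pl];print('edges',np.linalg.norm(c[0]-c[1]),np.linalg.norm(c[0]-c[2]));o=(c[1]+c[2])/2
d=c[0]-c[2];print('blade',o,np.degrees(np.arctan2(d[1],d[0])))
m=[q for q in t.blobs((5,150,80),(22,255,255),(300,190,345,225))][0]
print('orange rect axis', cv2.fitLine(m[2].astype(np.float32),2,0,.01,.01).ravel(),t.onz(m[0],.045))
E
python3 fit.py
```

```text
face [0.58853666 0.08881335 0.05618228] yaw,slope deg [-11.7592972   11.98434573]
[[ 0.2 -0.1  0.1 -0.4]
 [ 0.   0.3 -1.7  0.4]
 [ 0.2  1.  -0.1 -0. ]
 [-0.2  1.   0.3 -0.3]
 [ 0.3  0.1 -0.6 -0.6]
 [-0.1 -0.3 -0.5 -0.8]
 [-0.2  0.9 -0.6  0.4]
 [ 0.   0.5 -0.2 -0.1]
 [ 0.2 -0.2 -0.9 -0.5]
 [ 0.3 -1.2  0.4  0.1]
 [-0.   0.5  0.1  0.7]
 [ 0.1  1.1 -1.   0.5]]
knob [0.65369849 0.17561216 0.08425863] 0.002486260420934595 on82 [0.65543629 0.17641856 0.082     ] [0.65337971 0.17395894 0.082     ]
hinge [0.5483132  0.20290747 0.03      ] from knob [0.54600713 0.19803023 0.08425863]
edges 0.0504141890095873 0.08908951239089735
blade [ 0.49318528 -0.25303798] 30.681509334185016
orange rect axis [  0.51890826   0.8548299  323.35074    208.3806    ] [ 0.49323791 -0.24973347  0.045     ]
```

Sizes check out: plate edges are 50.4 and 89.1 mm, and the knob height is 84 mm against the stated 82. I'll push the knob from its inner side with closed fingers, with the TCP at z about 0.07, above the cheeks.

```bash
R="3 -2.7 -0.4 0 0 -7 0; 6 -5.4 -0.8 0 0 -14 0"
python3 -m handwheel '3 -2.5 -0.4 0 0 -7 0; 6 -5 -0.8 0 0 -14 0; 9 -7.5 -1 0 0 -21 0; 12 -10 -1 0 0 -28 0; 15 -12.5 -1 0 0 -35 0; 18 -15 -1 0 0 -42 0; 21 -17.5 -1 0 0 -49 0; 24 -20 -1 0 0 -56 0' 40
python3 -m handwheel '3 -2.7 0 0 0 0 0; 6 -5.4 0 0 0 0 0; 9 -8.1 0 0 0 0 0; 12 -10.8 0 0 0 0 0; 15 -13.5 -1 0 0 0 0; 18 -16 -3 0 0 0 0; 18 -16 -5 0 0 0 0; 18 -16 -6 0 0 0 0'
python3 -c "
from h import *
s=status.observe();print(s['position'],np.degrees(np.arctan2(s['tool_rot'][1,0],s['tool_rot'][0,0])),s['q'])"
```

```text
time_s: 0.97
position: [0.4684, 0.2994, 0.1864]
tool_rot: [[-0.161, 0.987, 0.0], [0.987, 0.161, 0.0], [0.0, 0.0, -1.0]]
ft_force: [0.4, 0.7, 0.1]
grip_width: -0.0003
gripper_force: 0.0
time_s: 1.63
position: [0.6472, 0.139, 0.1227]
tool_rot: [[-0.164, 0.986, -0.004], [0.986, 0.164, -0.0], [0.001, -0.004, -1.0]]
ft_force: [-0.3, 0.0, -0.8]
grip_width: 0.0002
gripper_force: 0.0
[0.64720499 0.13897269 0.12273932] 99.4417616619927 [ 1.89506081e+00  3.63351227e+01  6.11006800e+01 -1.13687255e-03
  8.28206163e+01 -7.54662851e+00]
```

```bash
python3 -m handwheel '0 0 -2 0 0 0 0; 0 0 -4 0 0 0 0; 0 0 -5.4 0 0 0 0; 0 0 -5.4 0 0 0 0; 0 0 -5.4 0 0 0 0'
python3 - <<'E'
from h import *
s=status.observe();p=s['position']
H=np.array([.547,.198])
for a in (0,.2,.4,.6,.8,1.,1.15,1.25,1.35,1.42):
    f=np.radians(-11.8)+a;n=np.array([-np.sin(f),np.cos(f)]);K=H+.11*np.array([np.cos(f),np.sin(f)])
    print(a,np.round((K-.022*n-p[:2])*100,1),'z turn',round(np.degrees(f)+90-99.4))
E
```

```text
time_s: 2.05
position: [0.6466, 0.1417, 0.0727]
tool_rot: [[-0.168, 0.986, -0.001], [0.986, 0.168, 0.0], [0.0, -0.001, -1.0]]
ft_force: [0.8, 0.7, 0.7]
grip_width: -0.0005
gripper_force: 0.0
0 [0.4 1.2] z turn -21
0.2 [1.  3.4] z turn -10
0.4 [1.3 5.6] z turn 2
0.6 [1.  7.8] z turn 13
0.8 [ 0.4 10. ] z turn 25
1.0 [-0.7 11.9] z turn 36
1.15 [-1.7 13.2] z turn 45
1.25 [-2.5 14. ] z turn 50
1.35 [-3.4 14.7] z turn 56
1.42 [-4.1 15.2] z turn 60
```

```bash
python3 -m handwheel '0.4 1 0 0 0 -5 0; 0.7 2.2 0 0 0 -7 0; 1 3.4 0 0 0 -7 0; 1.2 4.5 0 0 0 -2 0; 1.3 5.6 0 0 0 2 0; 1.2 6.7 0 0 0 8 0; 1 7.8 0 0 0 13 0; 0.7 8.9 0 0 0 19 0'
python3 -m handwheel '-0.3 1.1 0 0 0 6 0; -0.9 2.1 0 0 0 12 0; -1.4 3 0 0 0 17 0; -1.9 3.7 0 0 0 22 0; -2.4 4.3 0 0 0 26 0; -3.2 5.1 0 0 0 31 0; -4.1 5.8 0 0 0 37 0; -4.3 6 0 0 0 38 0'
python3 - <<'E'
from h import *
t=V('top');s=V('side')
cv2.imwrite('pics/b.png',np.hstack([cv2.resize(v.c[y:y+80,x:x+80,::-1],(400,400)) for v,x,y in((t,140,130),(s,170,190))]))
f=np.radians(-11.8)+1.4;K=np.array([.547,.198,0.082])+.11*np.array([np.cos(f),np.sin(f),0]);print(K,t.px(K),s.px(K))
E
```

```text
time_s: 2.72
position: [0.6544, 0.2312, 0.0737]
tool_rot: [[-0.484, 0.875, 0.002], [0.875, 0.484, 0.0], [-0.001, 0.002, -1.0]]
ft_force: [-0.5, -0.6, 1.3]
grip_width: 0.0001
gripper_force: 0.0
time_s: 3.38
position: [0.6102, 0.2917, 0.0737]
tool_rot: [[-0.921, 0.39, 0.001], [0.39, 0.921, 0.001], [-0.001, 0.001, -1.0]]
ft_force: [-0.1, 0.0, -0.1]
grip_width: 0.0004
gripper_force: 0.0
[0.58746855 0.30028537 0.082     ] [140.34528437 179.22367561] [208.1187567  268.27247905]
```

View pics/b.png

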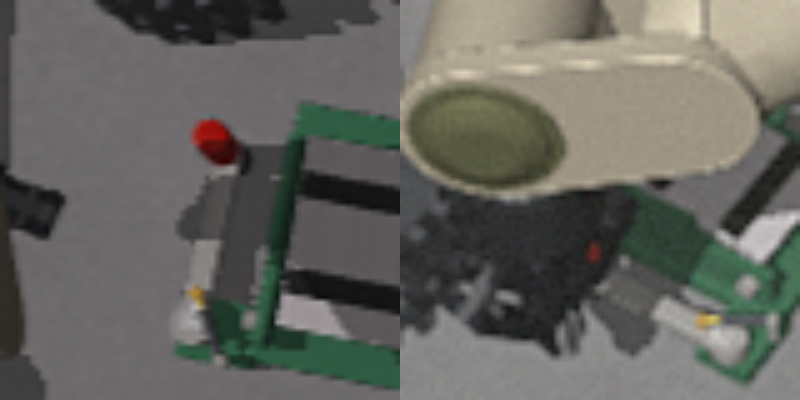

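The top view shows the knob still folded at (182,157) while the fingers passed outward to (148,171), so the push slipped off. I'll grip the knob gently along the tangent and swing it round instead.

```bash
python3 -m handwheel '0 0 2.5 0 0 0 0.45; 0 0 4.8 0 0 0 0.45; 1 -3 4.8 0 0 4 0.45; 2 -6 4.8 0 0 8 0.45; 3 -9 4.8 0 0 11 0.45; 4.4 -11.6 4.8 0 0 11 0.45; 4.4 -11.6 4.8 0 0 11 0.45; 4.4 -11.6 4.8 0 0 11 0.45' 20
python3 - <<'E'
from h import *
t=V('top');s=V('side')
st=status.observe();print(st['position'],st['q'])
cv2.imwrite('pics/c.png',np.hstack([cv2.resize(v.c[y:y+80,x:x+80,::-1],(400,400)) for v,x,y in((t,150,120),(s,170,190))]))
E
```

```text
time_s: 4.15
position: [0.6562, 0.172, 0.1205]
tool_rot: [[-0.976, 0.22, 0.001], [0.22, 0.976, 0.0], [-0.001, 0.0, -1.0]]
ft_force: [-0.4, 0.9, -0.7]
grip_width: 0.0384
gripper_force: 0.0
[0.65520121 0.17416916 0.12054517] [ 4.90098840e+00  3.79307432e+01  5.83390368e+01  1.10037890e-02
  8.37159983e+01 -7.26294793e+01]
```

View pics/c.png

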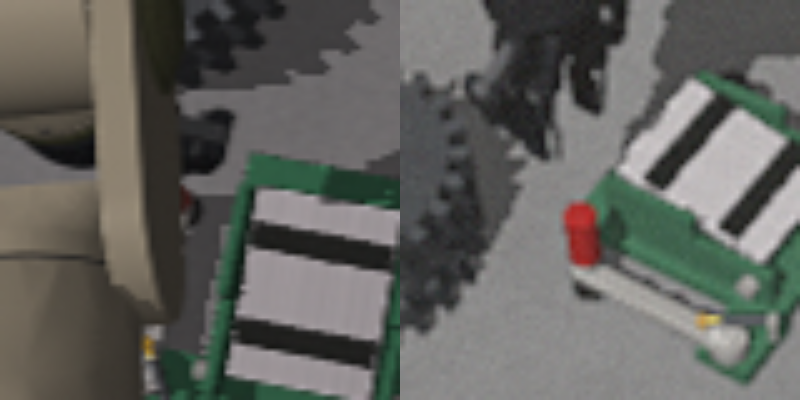

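```bash
python3 - <<'E'
from h import *
t=V('top');s=V('side');st=status.observe();p=st['position'];R=st['tool_rot']
for q in (p,p+R[:,1]*.02,p-R[:,1]*.02): print(t.px(q)-[150,120],(s.px(q)-[170,190]))
print(s.px([.6545,.1755,.082])-[170,190],s.px([.6545,.1755,.040])-[170,190])
print(s.px([0,0,0]),s.px([.5,0,0]),t.px([0,0,0]),t.px([.5,0,0]))
E
```

```text
[29.841144   33.54959922] [33.74972205 33.71502171]
[23.13532124 32.22138158] [29.86233596 37.93939055]
[36.55347793 34.87910651] [37.5744187  29.55877661]
[35.07938994 41.66731689] [36.43969142 49.81250474]
[415.94486471 258.98358838] [268.8942147  220.59676862] [244.34822568 374.69397725] [242.24483086 208.61348921]
```

```bash
python3 - <<'E'
from h import *
for n in('side','top'):
    for i in range(1):
        d=get_image(n);print({k:d[k] for k in d if k!='color'})
s=V('side');print(s.px([.6534,.1740,.082]), s.px(s.onz((206,231.6),.082)),s.onz((206,231.6),.082))
E
sed -n 1,40p fit.py | grep -n "S=lambda"
```

```text
{'vertical_fov': 45.64495455954859, 'cx': 259.9987540770244, 'cy': 191.93978973935154, 'xyz': array([0.15756881, 0.97489679, 1.21422547]), 'orientation': array([[-0.94072675, -0.23125119,  0.24810494],
       [-0.33863521,  0.68129453, -0.64897146],
       [-0.01895712, -0.69452188, -0.71922179]])}
{'vertical_fov': 55.94674051439051, 'cx': 255.83561838496544, 'cy': 187.5364218280296, 'xyz': array([ 0.4197415 , -0.04264107,  1.15006179]), 'orientation': array([[-1.74252790e-02, -9.91761824e-01,  1.26904861e-01],
       [-9.99847947e-01,  1.73688629e-02, -1.55119572e-03],
       [-6.65776428e-04, -1.26912595e-01, -9.91913681e-01]])}
[205.58886284 231.40787551] [206.  231.6] [0.65182602 0.17429232 0.082     ]
6:T=lambda u:P((168,145),5,u); S=lambda u:P((198,198),5,(u[0],u[1]-300))
```

```bash
python3 - <<'E'
from h import *
t=V('top');s=V('side');st=status.observe();p=st['position'];R=st['tool_rot']
print('pred',p-R[:,1]*.026); 
for a in((188,110),(190,95)):
  for b in((205,145),(215,130)): print(tri(s,(170+a[0]/5,190+a[1]/5),t,(150+b[0]/5,120+b[1]/5)))
a=s.c[150:270,150:270,::-1];b=t.c[90:210,130:250,::-1]
im=np.hstack([cv2.resize(x,(400,400),interpolation=cv2.INTER_CUBIC) for x in(a,b)])
for i,(v,o) in enumerate(((s,(150,150)),(t,(130,90)))):
    for X,c in((p,(0,255,255)),(p+R[:,1]*.02,(0,255,0)),(p-R[:,1]*.02,(255,0,255)),([.6545,.1755,.082],(255,255,0)),(p-.1*R[:,2],(255,255,255))):
        q=(v.px(X)-o)*400/120; cv2.circle(im,(int(q[0])+400*i,int(q[1])),3,c,-1)
cv2.imwrite('pics/d.png',im)
E
```

```text
pred [0.64942445 0.14902455 0.12040038]
(array([0.66027051, 0.1386359 , 0.13651712]), np.float64(0.007426450449653694))
(array([0.66716204, 0.13327054, 0.12965654]), np.float64(0.01438964165466679))
(array([0.65781748, 0.1365172 , 0.14914945]), np.float64(0.006249265405433881))
(array([0.66461233, 0.13119877, 0.14244582]), np.float64(0.013117597447588033))
```

View pics/d.png

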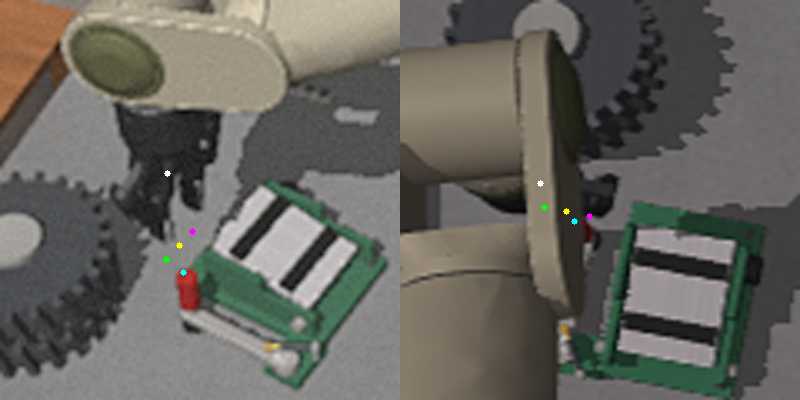

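```bash
python3 - <<'E'
from h import *
t=V('top');s=V('side')
for X in([.6102,.2917,.0737],[.6102,.2917,.1037]): print('b',(t.px(X)-[140,130])*5,(s.px(X)-[170,190])*5+[400,0])
R=np.array([[-.9107,.413,0],[.413,.9107,0],[0,0,-1]]);p=np.array([.227,.5006,.1957])
for d in(-.05,.05):
  for z in (0,.02): print('start',t.px(p+R[:,1]*d+[0,0,z]),s.px(p+R[:,1]*d+[0,0,z]))
a=cv2.imread('pics/side0.png')[300:384,250:362];b=cv2.imread('pics/top0.png')[290:374,0:112]
im=np.hstack([cv2.resize(x,(400,300),interpolation=cv2.INTER_CUBIC) for x in(a,b)])
for i,(v,o) in enumerate(((s,(250,300)),(t,(0,290)))):
  for d,c in((-.05,(0,255,255)),(.05,(0,255,0))):
    q=(v.px(p+R[:,1]*d)-o)*400/112;cv2.circle(im,(int(q[0])+400*i,int(q[1])),3,c,-1)
cv2.imwrite('pics/e.png',im)
E
```

```text
b [ 21.18698671 210.70033646] [563.46058763 377.74128458]
b [  5.51138    202.05949461] [557.93794989 348.51032712]
start [ 61.75273081 321.86194968] [323.018125   336.12939898]
start [ 57.46432008 323.80553852] [323.70518101 332.13602181]
start [ 26.91360688 305.71247151] [295.22170265 366.12999278]
start [ 21.88488879 307.29071714] [295.54923545 362.36870522]
```

View pics/e.png

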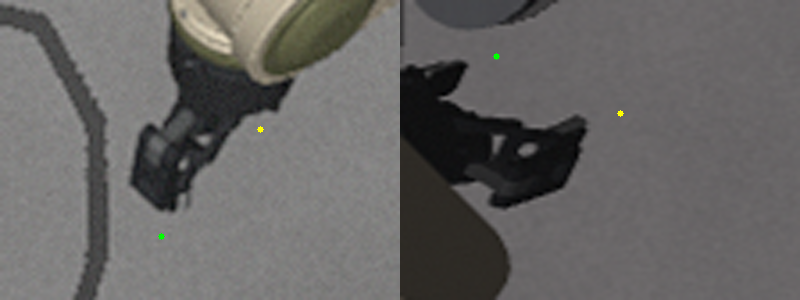

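The fingers look higher in the images than the reported TCP, so I'll check by feel. I'll descend over the knob in small steps and watch the force.

```bash
python3 -m handwheel '0 0 -1.5 0 0 0 0.5; 0 0 -3 0 0 0 0.5; 0 0 -3.5 0 0 0 0.5; 0 0 -4 0 0 0 0.5; 0 0 -4.4 0 0 0 0.5; 0 0 -4.4 0 0 0 0.5'
python3 -m handwheel '0 0 -0.4 0 0 0 0.5; 0 0 -0.8 0 0 0 0.5; 0 0 -0.8 0 0 0 0.5; 0 0 -0.8 0 0 0 0.5' | sed -n '2p;4,5p'
```

```text
time_s: 5.2
position: [0.6551, 0.1739, 0.076]
tool_rot: [[-0.977, 0.215, -0.001], [0.215, 0.977, -0.0], [0.0, -0.0, -1.0]]
ft_force: [0.3, 0.9, -0.5]
grip_width: 0.0426
gripper_force: 0.0
position: [0.6551, 0.1739, 0.0682]
ft_force: [1.1, 0.1, -0.2]
grip_width: 0.0427
```

```bash
python3 -m handwheel '0 0 -0.4 0 0 0 0.5; 0 0 -0.8 0 0 0 0.5; 0 0 -1.2 0 0 0 0.5; 0 0 -1.6 0 0 0 0.5; 0 0 -1.6 0 0 0 0.5' | sed -n '2p;4,5p'
python3 -m handwheel '0 0 0 0 0 0 0.1; 0 0 0 0 0 0 0.1;0 0 0 0 0 0 0.1;0 0 0 0 0 0 0.1;0 0 0 0 0 0 0.1;0 0 0 0 0 0 0.1' 20
```

```text
position: [0.6546, 0.1738, 0.0511]
ft_force: [-0.1, 0.2, -0.0]
grip_width: 0.0428
time_s: 6.45
position: [0.6552, 0.1739, 0.0524]
tool_rot: [[-0.977, 0.215, 0.0], [0.215, 0.977, 0.0], [-0.0, 0.0, -1.0]]
ft_force: [0.3, -0.3, -0.2]
grip_width: 0.0087
gripper_force: 0.0
```

```bash
python3 - <<'E'
from h import *
t=V('top');s=V('side');st=status.observe();p=st['position'];R=st['tool_rot']
a=s.c[185:265,170:250,::-1];b=t.c[120:200,150:230,::-1]
im=np.hstack([cv2.resize(x,(400,400),interpolation=cv2.INTER_CUBIC) for x in(a,b)])
im=np.clip(im.astype(float)*1.5+15,0,255).astype(np.uint8)
for i,(v,o) in enumerate(((s,(170,185)),(t,(150,120)))):
    for X,c in((p,(0,255,255)),([.6545,.1755,.082],(255,255,0))):
        q=(v.px(X)-o)*5; cv2.circle(im,(int(q[0])+400*i,int(q[1])),2,c,-1)
cv2.imwrite('pics/f.png',im)
E
```

```text
(no output)
```

View pics/f.png

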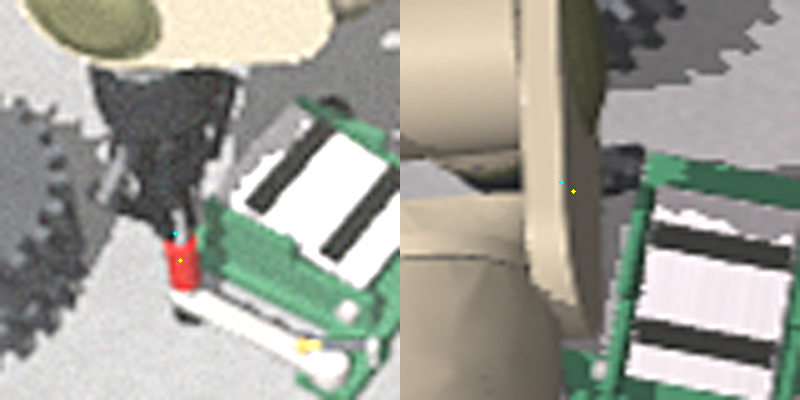

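The side view shows the closed fingertips ending at about (180,237) in the crop, right at the knob's top (175,233). The reported TCP projects lower, at (180,260). So the real fingertips sit roughly 25 mm above the reported TCP. I'll measure that by touching the knob top, which is 82 mm high.

```bash
python3 -m handwheel '0 0 0 0 0 0 0; 0 0 -0.2 0 0 0 0; 0 0 -0.2 0 0 0 0' | sed -n '2p;4,5p'
python3 -m handwheel '0 0 -0.1 0 0 0 0; 0 0 -0.2 0 0 0 0; 0 0 -0.2 0 0 0 0' | sed -n '2p;4,5p'
python3 -m handwheel '0 0 -0.1 0 0 0 0; 0 0 -0.2 0 0 0 0; 0 0 -0.2 0 0 0 0' | sed -n '2p;4,5p'
python3 -c "
from h import *
print(status.observe()['q'],[k for k in dir(env) if k[0]!='_'])"
```

```text
position: [0.655, 0.1739, 0.0499]
ft_force: [0.4, 1.3, -0.5]
grip_width: 0.0003
position: [0.655, 0.1739, 0.048]
ft_force: [0.5, -0.3, -0.3]
grip_width: -0.0003
position: [0.6553, 0.1739, 0.0471]
ft_force: [-1.2, -0.4, 3.6]
grip_width: -0.0005
[ 4.88329104e+00  4.15900931e+01  6.37721603e+01 -5.67223188e-03
  7.45963972e+01 -7.27233340e+01] ['MotionError', 'close_job', 'tcp_to_grasp']
```

Contact is felt at a reported z of about 0.047, so the true fingertips are about 34 mm above the reported TCP. I'll allow for that: lift, open, and descend around the knob again.

```bash
python3 -m handwheel '0 0 1.5 0 0 0 0.5; 0 0 3 0 0 0 0.5; 0 0 3 0 0 0 0.5;0 0 3 0 0 0 0.5; 0 0 2 0 0 0 0.5; 0 0 1 0 0 0 0.5; 0 0 0.5 0 0 0 0.5; 0 0 0 0 0 0 0.5' | sed -n '2p;4,5p'
python3 -m handwheel '0 0 -0.4 0 0 0 0.5; 0 0 -0.8 0 0 0 0.5; 0 0 -0.8 0 0 0 0.5' | sed -n '2p;4,5p'
python3 -m handwheel '0 0 -0.5 0 0 0 0.5; 0 0 -1 0 0 0 0.5; 0 0 -1.5 0 0 0 0.5; 0 0 -1.8 0 0 0 0.5; 0 0 -1.8 0 0 0 0.5' | sed -n '2p;4,5p'
python3 -m handwheel '0 0 0 0 0 0 0.1; 0 0 0 0 0 0 0.1;0 0 0 0 0 0 0.1;0 0 0 0 0 0 0.1;0 0 0 0 0 0 0.1' 20
```

```text
position: [0.6544, 0.1738, 0.0441]
ft_force: [0.4, 0.9, -0.1]
grip_width: 0.0428
position: [0.6548, 0.1739, 0.0373]
ft_force: [-0.0, -0.4, 0.2]
grip_width: 0.0426
position: [0.6547, 0.1738, 0.0193]
ft_force: [0.2, 0.4, -0.3]
grip_width: 0.0423
time_s: 9.05
position: [0.656, 0.177, 0.0208]
tool_rot: [[-0.977, 0.214, 0.003], [0.214, 0.977, 0.005], [-0.002, 0.005, -1.0]]
ft_force: [3.4, 13.0, -2.9]
grip_width: 0.0212
gripper_force: 23.9
```

The knob is gripped: width is 21 mm with 24 N of grip. Now I swing it along its arc.

```bash
python3 -m handwheel '0.2 1.3 0 0 0 5.7 0.1; 0.25 2.4 0 0 0 11.5 0.1; 0.2 3.5 0 0 0 17.2 0.1; 0.05 4.6 0 0 0 22.9 0.1; -0.2 5.7 0 0 0 28.6 0.1; -0.6 6.7 0 0 0 34.4 0.1; -1.1 7.7 0 0 0 40 0.1; -1.1 7.7 0 0 0 40 0.1'
```

```text
time_s: 9.72
position: [0.6447, 0.2532, 0.0209]
tool_rot: [[-0.883, -0.469, 0.004], [-0.469, 0.883, 0.002], [-0.004, -0.0, -1.0]]
ft_force: [5.3, 2.6, -3.3]
grip_width: 0.0211
gripper_force: 23.8
```

```bash
python3 -m handwheel '-0.6 0.9 0 0 0 5.7 0.1; -1.2 1.8 0 0 0 11.5 0.1; -2 2.6 0 0 0 17.2 0.1; -2.8 3.35 0 0 0 22.9 0.1; -3.7 4 0 0 0 28.6 0.1; -4.6 4.5 0 0 0 34.4 0.1; -5.4 4.9 0 0 0 39 0.1; -5.4 4.9 0 0 0 39 0.1'
```

```text
time_s: 10.38
position: [0.5894, 0.3028, 0.0209]
tool_rot: [[-0.391, -0.92, 0.002], [-0.92, 0.391, 0.004], [-0.004, -0.0, -1.0]]
ft_force: [3.3, 11.4, -4.2]
grip_width: 0.021
gripper_force: 23.7
```

```bash
python3 -m handwheel '0 0 0 0 0 0 0.5; 0 0 0 0 0 0 0.5; 0 0 0 0 0 0 0.5; 0 0 0 0 0 0 0.5; 0 0 2 0 0 0 0.5; 0 0 5 0 0 0 0.5; 0 0 9 0 0 0 0.5; 0 0 11 0 0 0 0.5' | sed -n '2p;4,5p'
python3 -m handwheel '-1 -4 0 0 0 -5 0.5; -2 -8 0 0 0 -10 0.5; -3 -12 0 0 0 -15 0.5; -4 -16 0 0 0 -20 0.5; -5 -20 0 0 0 -25 0.5; -6 -24 0 0 0 -30 0.5; -7 -28 0 0 0 -36.3 0.5; -8 -31 0 0 0 -36.3 0.5' | sed -n '2p;4,5p'
python3 -m handwheel '0 -4 0 0 0 0 0.5; 0 -8 0 0 0 0 0.5; 0 -12 0 0 0 0 0.5; -0.5 -16 0 0 0 0 0.5; -1 -20 0 0 0 0 0.5; -1.6 -24.5 0 0 0 0 0.5; -1.6 -24.5 0 0 0 0 0.5'
python3 - <<'E'
from h import *
t=V('top');s=V('side')
a=t.blobs((0,150,60),(6,255,255),(125,150,200,200));b=s.blobs((0,150,60),(6,255,255),(180,215,235,290))
for x in a+b: print(x[0],x[1])
if a and b:
  print(tri(t,a[0][0],s,b[0][0]))
cv2.imwrite('pics/g.png',np.hstack([cv2.resize(v.c[y:y+150,x:x+200,::-1],(400,300)) for v,x,y in((t,140,120),(s,180,120))]))
E
```

```text
position: [0.5915, 0.2999, 0.1349]
ft_force: [0.0, 0.0, -0.2]
grip_width: 0.0429
position: [0.5094, -0.013, 0.1306]
ft_force: [0.9, 0.0, -0.8]
grip_width: 0.0428
time_s: 12.3
position: [0.4931, -0.2616, 0.1302]
tool_rot: [[-0.866, -0.5, 0.0], [-0.5, 0.866, -0.002], [0.001, -0.002, -1.0]]
ft_force: [-0.1, -0.1, -0.5]
grip_width: 0.0425
gripper_force: 0.0
[140.         179.75609756] [137 177   7   7  41]
[208.98507463 272.88059701] [206 267   7  13  67]
(array([0.58619089, 0.30559725, 0.06664193]), np.float64(0.004222565039576974))
```

View pics/g.png

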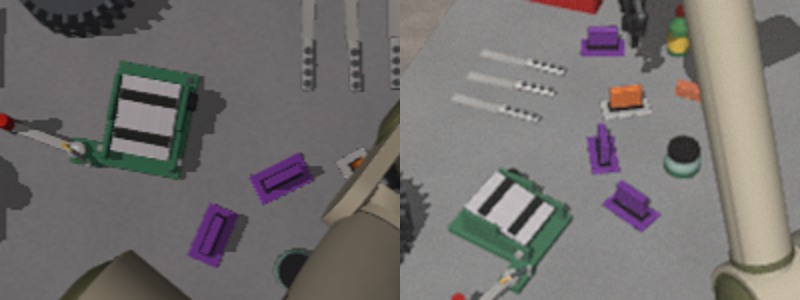

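The brace is seated: the knob is seen at (140.0,179.8) against (140.3,179.2) predicted for 1.40 rad. Now I descend over the blade.

```bash
python3 -m handwheel '0 0.9 -3 0 0 1 0.5; 0 0.9 -6 0 0 1 0.5; 0 0.9 -8 0 0 1 0.5; 0 0.9 -9.5 0 0 1 0.5; 0 0.9 -10.5 0 0 1 0.5; 0 0.9 -11.5 0 0 1 0.5; 0 0.9 -11.5 0 0 1 0.5' | sed -n '2,5p'
python3 -m handwheel '0 0 -0.7 0 0 0 0.5; 0 0 -1.4 0 0 0 0.5; 0 0 -2.1 0 0 0 0.5; 0 0 -2.8 0 0 0 0.5; 0 0 -2.8 0 0 0 0.5' | sed -n '2p;4,5p'

```

```text
position: [0.4938, -0.245, 0.0141]
tool_rot: [[-0.854, -0.52, -0.002], [-0.52, 0.854, 0.002], [0.001, 0.002, -1.0]]
ft_force: [-0.5, 0.3, -0.9]
grip_width: 0.0424
position: [0.4936, -0.2457, -0.014]
ft_force: [-0.6, 0.3, -1.0]
grip_width: 0.0426
```

```bash
python3 -m handwheel '0 -0.35 0 0 0 0 0.5; 0 -0.65 0 0 0 0 0.5; 0 -0.65 0 0 0 0 0.5' | sed -n '2p;4,5p'
python3 -m handwheel '0 0 0 0 0 0 0; 0 0 0 0 0 0 0;0 0 0 0 0 0 0;0 0 0 0 0 0 0;0 0 0 0 0 0 0;0 0 0 0 0 0 0;0 0 0 0 0 0 0' 60
```

```text
position: [0.4945, -0.2535, -0.0123]
ft_force: [-0.4, 0.7, -0.3]
grip_width: 0.0432
time_s: 14.23
position: [0.4942, -0.2526, -0.0124]
tool_rot: [[-0.854, -0.52, 0.0], [-0.52, 0.854, -0.0], [-0.0, -0.0, -1.0]]
ft_force: [-1.2, 1.1, 5.3]
grip_width: 0.0131
gripper_force: 59.3
```

The blade is gripped: width is 13 mm with 59 N. It still lay on the table at a reported z of -0.0124, which gives its underside in the tool frame directly. Next I lift, carry it over the stand and turn it square.

```bash
python3 -m handwheel '0 0 1 0 0 0 0; 0 0 3 0 0 0 0; 0 0 6 0 0 0 0; 0 0 9 0 0 0 0; 0 0 12 0 0 0 0; 0 0 14 0 0 0 0; 0 0 14 0 0 0 0' | sed -n '2p;4,6p'
python3 -m handwheel '1 4 0 0 0 -5 0; 2 8 0 0 0 -10 0; 3 12 0 0 0 -15 0; 4 15.5 0 0 0 -20 0; 5 19 0 0 0 -25 0; 6 22 0 0 0 -31 0; 7 25 0 0 0 -37 0; 8 28 0 0 0 -43 0' | sed -n '2p;4,6p'
python3 -m handwheel '0.7 2 0 -0.6 -3 0 0; 1.4 4 0 -1.2 -6 0 0; 1.4 6 0 -1.8 -9 0 0; 1.4 6 0 -2.4 -11.7 0 0; 1.4 6 0 -2.4 -11.7 0 0;1.4 6 0 -2.4 -11.7 0 0;1.4 6 0 -2.4 -11.7 0 0'
cat > fit2.py <<'E'
import io,contextlib
with contextlib.redirect_stdout(io.StringIO()): from fit import *
J=k.jac;C=np.linalg.inv(J.T@J)*.5;print('sd',np.sqrt(np.diag(C))*[1e3]*1 if 0 else np.sqrt(np.diag(C)))
F=rot(v[3],v[4]);q=status.observe();p,R=q['position'],q['tool_rot']
b=p-.0124*R[:,2]; print('blade in face frame mm',(F.T@(b-v[:3])*1e3).round(1),'tool in face\n',(F.T@R).round(3))
print('ft',q['ft_force'].round(2),'tq',np.round(q['wrist_torque'],3),'t',q['time_s'])
print('move to +0mm (cm):',((v[:3]-b)*100).round(2),'n',F[:,2].round(3))
E
python3 fit2.py
```

```text
position: [0.4956, -0.2537, 0.1318]
ft_force: [0.2, -1.1, -2.3]
grip_width: 0.0133
gripper_force: 58.8
position: [0.5737, 0.0292, 0.1261]
ft_force: [1.1, -1.4, -2.6]
grip_width: 0.0135
gripper_force: 58.9
time_s: 16.07
position: [0.5883, 0.0868, 0.1269]
tool_rot: [[-0.958, 0.203, 0.201], [0.199, 0.979, -0.042], [-0.205, 0.0, -0.979]]
ft_force: [0.6, -0.7, -2.2]
grip_width: 0.0134
gripper_force: 59.1Traceback (most recent call last):
  File "fit2.py", line 2, in <module>
    with contextlib.redirect_stdout(io.StringIO()): from fit import *
                                                    ^^^^^^^^^^^^^^^^^
  File "fit.py", line 26, in <module>
    m=[q for q in t.blobs((5,150,80),(22,255,255),(300,190,345,225))][0]
      ~~~~~~~~~~~~~~~~~~~~~~~~~~~~~~~~~~~~~~~~~~~~~~~~~~~~~~~~~~~~~~~^^^
IndexError: list index out of range
```

```bash
sed -i '/^m=\[q/,$d' fit.py; cat >> fit2.py <<'E'
B=np.c_[-R[:,0],R[:,1],-R[:,2]]
rib=np.array([(x,y,z) for x in(-30,30) for y in(-7,7) for z in(12,54)])/1e3
for nm,w in(('side',s),('top',t)):
    X=np.array([w.px(b+B@r) for r in rib]);o=w.blobs((5,140,70),(22,255,255),(190,130,300,280) if nm=='side' else (170,130,260,210))
    print(nm,'pred rib bbox',X.min(0).round(1),X.max(0).round(1),'plate',w.px(b).round(1),'seen',[(x[0].round(1),x[1]) for x in o])
E
python3 fit2.py
```

```text
sd [0.00064335 0.00056387 0.00129952 0.00950356 0.02994927]
blade in face frame mm [15.1 -2.1 81.7] tool in face
 [[-1.     0.    -0.001]
 [-0.     1.     0.   ]
 [ 0.001  0.    -1.   ]]
ft [-0.54  0.16 -1.44] tq [0.032 0.176 0.029] t 16.2667
move to +0mm (cm): [ 0.25  0.16 -8.31] n [-0.203  0.042  0.978]
side pred rib bbox [225.7 189. ] [245.5 209.4] plate [234.3 205.3] seen [(array([240.9, 202.8]), array([237, 196,   8,  14,  66], dtype=int32)), (array([228.8, 200.2]), array([227, 199,   5,   4,  12], dtype=int32))]
top pred rib bbox [201.4 164.6] [212.8 187.7] plate [209.2 175.4] seen []
```

Prediction and view agree within about 1 px, so the offset is fixed in the tool frame. I'll go to 10 mm above the face, then creep in along the normal.

```bash
python3 -m handwheel '0 0.2 -2.5 0 0 0 0; 0 0.2 -4.5 0 0 0 0; 0 0.2 -5.8 0 0 0 0; 0.05 0.2 -6.7 0 0 0 0; 0.05 0.2 -7.3 0 0 0 0; 0.05 0.2 -7.3 0 0 0 0; 0.05 0.2 -7.3 0 0 0 0' | sed -n '2p;4,5p'
python3 fit2.py
```

```text
position: [0.5891, 0.0892, 0.0547]
ft_force: [0.5, -0.4, -1.3]
grip_width: 0.0133
sd [0.00064335 0.00056387 0.00129952 0.00950356 0.02994927]
blade in face frame mm [ 0.4  0.6 11.4] tool in face
 [[-1.    -0.001  0.001]
 [-0.001  1.     0.001]
 [-0.001  0.001 -1.   ]]
ft [ 0.35  0.49 -2.53] tq [ 0.023  0.145 -0.079] t 16.95
move to +0mm (cm): [ 0.18 -0.1  -1.12] n [-0.203  0.042  0.978]
side pred rib bbox [226.8 205. ] [246.  224.6] plate [235.1 220.5] seen [(array([241.8, 218.2]), array([238, 212,   9,  13,  67], dtype=int32)), (array([229.8, 215.9]), array([228, 215,   4,   3,   8], dtype=int32))]
top pred rib bbox [204.2 168.9] [214.7 190.7] plate [211.4 179. ] seen []
```

```bash
cat > f.py <<'E'
from h import *
a=[]
for _ in range(3):
    q=status.observe();a.append(np.r_[q['ft_force'],q['wrist_torque']]);get_image('top')
R=np.array(q['tool_rot']);m=np.mean(a,0)
print(q['time_s'],np.round(q['position'],4),'ft tool',(R.T@m[:3]).round(2),'tq world',m[3:].round(3),'tq tool',(R.T@m[3:]).round(3))
E
python3 f.py
python3 -m handwheel '0.06 -0.01 -0.3 0 0 0 0; 0.12 -0.02 -0.6 0 0 0 0; 0.12 -0.02 -0.6 0 0 0 0;0.12 -0.02 -0.6 0 0 0 0' | sed -n '4p'; python3 f.py
python3 -m handwheel '0.04 -0.01 -0.2 0 0 0 0;0.04 -0.01 -0.2 0 0 0 0;0.04 -0.01 -0.2 0 0 0 0' | sed -n '4p'; python3 f.py
```

```text
17.05 [0.5891 0.0894 0.0551] ft tool [0.3  0.05 2.36] tq world [ 0.053  0.173 -0.025] tq tool [-0.011  0.18   0.028]
ft_force: [0.0, 0.5, -2.4]
17.5333 [0.5899 0.0892 0.0483] ft tool [0.26 0.09 1.99] tq world [0.058 0.182 0.016] tq tool [-0.023  0.19  -0.012]
ft_force: [-0.9, 0.4, -1.6]
17.9333 [0.5903 0.0891 0.0464] ft tool [0.6  0.1  1.93] tq world [0.048 0.169 0.001] tq tool [-0.013  0.175  0.001]
```

```bash
for i in 1; do :; done
python3 -m handwheel '0.02 0 -0.1 0 0 0 0;0.02 0 -0.1 0 0 0 0' | sed -n '4p'; python3 f.py
python3 -m handwheel '0.02 0 -0.1 0 0 0 0;0.02 0 -0.1 0 0 0 0' | sed -n '4p'; python3 f.py
python3 -m handwheel '0.02 0 -0.1 0 0 0 0;0.02 0 -0.1 0 0 0 0' | sed -n '4p'; python3 f.py
```

```text
ft_force: [-1.4, -0.9, 0.3]
18.25 [0.5905 0.0891 0.0455] ft tool [ 1.06 -0.57 -0.8 ] tq world [-0.02   0.239 -0.043] tq tool [0.075 0.23  0.028]
ft_force: [-4.1, -0.5, 4.8]
18.5667 [0.5907 0.0891 0.0447] ft tool [ 2.28 -1.22 -5.19] tq world [-0.101  0.395 -0.06 ] tq tool [0.187 0.366 0.022]
ft_force: [-6.2, -0.3, 10.8]
18.8833 [0.5909 0.089  0.0441] ft tool [  3.83  -1.96 -11.17] tq world [-0.199  0.648 -0.104] tq tool [0.34  0.594 0.035]
```

```bash
python3 -m handwheel '-0.038 0.008 -0.008 0 0 0 0;-0.038 0.008 -0.008 0 0 0 0' | sed -n '4p'; python3 f.py
python3 -m handwheel '-0.004 -0.02 0 0 0 0 0;-0.004 -0.02 0 0 0 0 0' | sed -n '4p'; python3 f.py
```

```text
ft_force: [-4.3, -1.2, 9.2]
19.2 [0.5909 0.0891 0.0442] ft tool [ 2.18 -1.43 -9.85] tq world [-0.234  0.423 -0.055] tq tool [ 0.32   0.367 -0.012]
ft_force: [-4.2, 0.5, 8.7]
19.5167 [0.5909 0.0891 0.0442] ft tool [ 2.6  -0.71 -9.84] tq world [-0.045  0.418 -0.033] tq tool [0.133 0.401 0.006]
```

Loads are higher on the upper strip (centre of pressure roughly 17 mm upslope), so the bed is a little steeper than I estimated. I'll add tilt and watch the balance.

```bash
sed -i '$d' f.py; cat >> f.py <<'E'
F,T=R.T@m[:3]-[.4,.08,2.1],R.T@m[3:]-[-.015,.18,0]
print(q['time_s'],'F',F.round(2),'T',T.round(3),'upslope CoP mm',[(L,round(1e3*(T[1]-L*F[0])/F[2],0)) for L in(.14,.18,.22)],'slope',round(np.degrees(np.arcsin(-R[2,0])),2))
E
sed -i 's/range(3)/range(5)/' f.py
python3 -m handwheel '0 0 0 -0.15 -0.73 0 0; 0 0 0 -0.31 -1.47 0 0;0 0 0 -0.31 -1.47 0 0' | sed -n '4p'; python3 f.py
python3 -m handwheel '0 0 0 -0.15 -0.73 0 0; 0 0 0 -0.31 -1.47 0 0;0 0 0 -0.31 -1.47 0 0' | sed -n '4p'; python3 f.py
```

```text
ft_force: [-2.0, -0.6, 8.0]
20.0167 F [ -0.04  -0.74 -10.91] T [ 0.144  0.092 -0.015] upslope CoP mm [(0.14, np.float64(-9.0)), (0.18, np.float64(-9.0)), (0.22, np.float64(-9.0))] slope 13.59
ft_force: [-0.8, -0.7, 8.3]
20.5167 F [ -1.11  -0.66 -12.38] T [ 0.161  0.116 -0.018] upslope CoP mm [(0.14, np.float64(-22.0)), (0.18, np.float64(-26.0)), (0.22, np.float64(-29.0))] slope 15.14
```

```bash
python3 -m handwheel '0 0 0 0.2 0.93 0 0; 0 0 0 0.39 1.86 0 0;0 0 0 0.39 1.86 0 0;0 0 0 0.39 1.86 0 0' | sed -n '4p'; python3 f.py; python3 fit2.py | sed -n '2,5p;8p'
```

```text
ft_force: [-3.6, -0.7, 9.4]
21.1 F [  0.23  -0.57 -11.76] T [ 0.107  0.16  -0.011] upslope CoP mm [(0.14, np.float64(-11.0)), (0.18, np.float64(-10.0)), (0.22, np.float64(-9.0))] slope 13.18
blade in face frame mm [-0.2  0.7  0.2] tool in face
 [[-1.    -0.001  0.021]
 [-0.001  1.     0.001]
 [-0.021  0.001 -1.   ]]
side pred rib bbox [226.6 207.2] [245.9 226.7] plate [234.8 222.5] seen [(array([241.5, 220.4]), array([238, 214,   8,  13,  62], dtype=int32))]
```

```bash
python3 -m handwheel '-0.05 0.01 0.25 0 0 0 0;-0.11 0.02 0.5 0 0 0 0;-0.11 0.02 0.5 0 0 0 0;-0.11 0.02 0.5 0 0 0 0' | sed -n '4p'; python3 f.py
python3 -m handwheel '0.05 -0.01 -0.25 0 0 0 0;0.08 -0.015 -0.38 0 0 0 0;0.1 -0.02 -0.43 0 0 0 0;0.1 -0.02 -0.43 0 0 0 0;0.1 -0.02 -0.43 0 0 0 0' | sed -n '4p'; python3 f.py
python3 -m handwheel '0 0 -0.03 0 0 0 0;0.01 0 -0.07 0 0 0 0;0.01 0 -0.07 0 0 0 0;0.01 0 -0.07 0 0 0 0' | sed -n '4p'; python3 f.py
```

```text
ft_force: [0.2, 0.9, -2.8]
21.7833 F [0.18 0.07 0.28] T [ 0.016  0.031 -0.   ] upslope CoP mm [(0.14, np.float64(21.0)), (0.18, np.float64(-5.0)), (0.22, np.float64(-31.0))] slope 13.01
ft_force: [-3.1, -0.7, 5.4]
22.45 F [ 1.61 -0.86 -8.02] T [0.138 0.387 0.021] upslope CoP mm [(0.14, np.float64(-20.0)), (0.18, np.float64(-12.0)), (0.22, np.float64(-4.0))] slope 13.06
ft_force: [-4.8, 0.6, 9.3]
23.0333 F [  2.41  -0.9  -12.06] T [0.241 0.531 0.048] upslope CoP mm [(0.14, np.float64(-16.0)), (0.18, np.float64(-8.0)), (0.22, np.float64(-0.0))] slope 13.08
```

```bash
python3 -m handwheel '0 0 0 0.1 0.5 0 0;0 0 0 0.1 0.5 0 0;0 0 0 0.1 0.5 0 0;0 0 0 0.1 0.5 0 0;0 0 0 0.1 0.5 0 0;0 0 0 0.1 0.5 0 0' | sed -n '4,6p'; python3 f.py; python3 fit2.py | sed -n '2,5p;8p'
python3 - <<'E'
from h import *
t=V('top');s=V('side')
a=t.blobs((0,150,60),(6,255,255),(125,150,170,200));print([x[0] for x in a])
cv2.imwrite('pics/z.png',np.hstack([cv2.resize(v.c[y:y+80,x:x+80,::-1],(400,400),interpolation=cv2.INTER_CUBIC) for v,x,y in((t,165,140),(s,195,190))]))
E
```

```text
ft_force: [-6.2, 0.1, 8.5]
grip_width: 0.013
gripper_force: 60.9
23.7833 F [  3.92  -1.29 -12.57] T [0.231 0.593 0.022] upslope CoP mm [(0.14, np.float64(-4.0)), (0.18, np.float64(9.0)), (0.22, np.float64(21.0))] slope 12.56
blade in face frame mm [-1.1  0.5  0.1] tool in face
 [[-1.    -0.001  0.01 ]
 [-0.001  1.     0.   ]
 [-0.01   0.    -1.   ]]
side pred rib bbox [226.8 207.3] [246.  226.8] plate [235.1 222.6] seen [(array([241.7, 220.5]), array([238, 215,   8,  12,  64], dtype=int32))]
[array([140.        , 179.75609756])]
```

View pics/z.png

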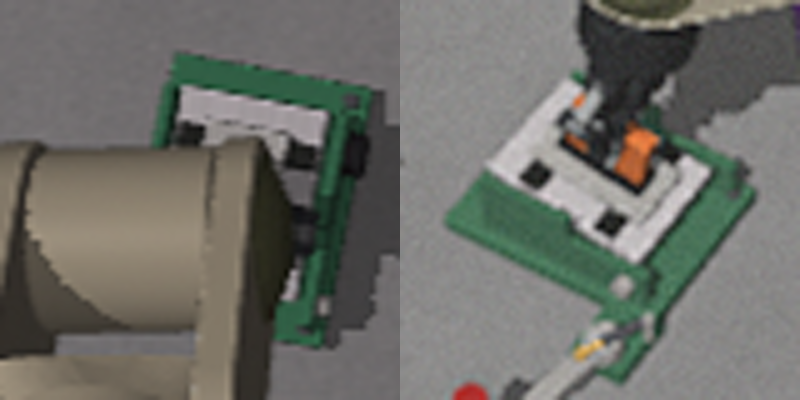

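```bash
python3 -m handwheel '-0.06 0.01 -0.01 0 0 0 0;-0.06 0.01 -0.01 0 0 0 0;-0.06 0.01 -0.01 0 0 0 0;-0.06 0.01 -0.01 0 0 0 0' | sed -n '4,6p'; python3 f.py
```

```text
ft_force: [-4.3, 0.7, 8.4]
grip_width: 0.013
gripper_force: 60.9
24.5667 F [  2.43  -1.13 -11.22] T [0.205 0.263 0.019] upslope CoP mm [(0.14, np.float64(7.0)), (0.18, np.float64(16.0)), (0.22, np.float64(24.0))] slope 12.63
```

```bash
python3 -m handwheel '-0.08 0.015 -0.02 0 0 0 0;-0.08 0.015 -0.02 0 0 0 0;-0.08 0.015 -0.02 0 0 0 0;-0.08 0.015 -0.02 0 0 0 0' | sed -n '4p'; python3 f.py
python3 -m handwheel '0 0 0 -0.1 -0.5 0 0;0 0 0 -0.1 -0.5 0 0;0 0 0 -0.1 -0.5 0 0;0 0 0 -0.1 -0.5 0 0' | sed -n '4p'; python3 f.py
```

```text
ft_force: [-1.2, -1.1, 6.7]
25.15 F [-0.44 -1.36 -9.66] T [ 0.234 -0.121 -0.029] upslope CoP mm [(0.14, np.float64(6.0)), (0.18, np.float64(4.0)), (0.22, np.float64(3.0))] slope 12.72
ft_force: [-2.4, 0.1, 8.0]
25.7333 F [ -0.76  -0.87 -10.  ] T [ 0.209 -0.116 -0.004] upslope CoP mm [(0.14, np.float64(1.0)), (0.18, np.float64(-2.0)), (0.22, np.float64(-5.0))] slope 13.25
```

The total load is 10 N, balanced across the two strips, with almost no side load. I'll hold briefly and hand in.

```bash
python3 -m handwheel '0 0 0 0 0 0 0;0 0 0 0 0 0 0;0 0 0 0 0 0 0;0 0 0 0 0 0 0;0 0 0 0 0 0 0;0 0 0 0 0 0 0' | sed -n '4,6p'; python3 f.py; python3 fit2.py | sed -n '2,5p'; python3 -c "
from rig import env
print(env.close_job())"
```

```text
ft_force: [-0.5, -1.0, 7.7]
grip_width: 0.0129
gripper_force: 60.6
26.4833 F [-1.3  -0.81 -9.57] T [ 0.213 -0.116 -0.006] upslope CoP mm [(0.14, np.float64(-7.0)), (0.18, np.float64(-12.0)), (0.22, np.float64(-18.0))] slope 13.25
blade in face frame mm [-1.1  0.5  0.3] tool in face
 [[-1.    -0.001  0.022]
 [-0.001  1.     0.001]
 [-0.022  0.001 -1.   ]]
the job is handed in; nothing more can be done
None
```

The job is handed in, with no verdict returned: the brace looks seated at its end stop, and the blade was still gripped, within about 1 mm of centre and 0.02 rad of my estimated bed slope. It pressed at about 10 N; from the wrist readings I estimate at least about 2 N on each strip.

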